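# Mount the tube drum on the slanted spindle of the tube rotator

### The arm

A 7-joint arm with a two-finger parallel gripper is mounted at the origin on a cart in front of the work surface, level with it; the furniture and walls round the work are solid. World frame = base frame: x ahead of the robot, y to its left, z up, the work surface at z = 0. Lengths are in m, angles in degrees, forces in N, time in s.
With the tool pointing down it reaches from about 0.35 to 0.9 m from the base axis. Payload 7.2 kg.
Tool frame: the origin (TCP) lies where the fingers leave the gripper's body, on its centre line; the fingertips stand 80 mm ahead of it and the grasp point (between the pads) lies 61 mm ahead of it; z points along the fingers, y is the line along which they close (so a half turn about z gives the same grasp; the last joint's range is limited). The gripper opens to 88 mm and grips with 3 to 60 N. Pads are 20 mm wide; open, the fingers measure 115 mm over their backs; the gripper's body (75 mm by 178 mm) begins 61 mm behind the grasp point.
Start: joints at [68.342, 23.554, -0.728, 91.456, 0.321, 64.991, -4.71], TCP at [0.191, -0.595, 0.303] pointing down, gripper open.
Joint ranges: [-169.25, 169.25], [-16.82, 113.86], [-84.01, 82.57], [7.8, 145.47], [-59.2, 239.2], [7.22, 106.19], [-163.78, 163.78]. Speed limits (degrees/s): [136.94, 136.94, 172.46, 172.46, 180, 180, 180].

### API

Orientations are given as a 3x3 rotation matrix whose columns are the frame's x, y, z axes.
In Python, from rig import bot gives the robot as it stands.
- The arm moves only by the tool arm_command, never from a script. Its argument "deltas" is a list of rows, each a list of 6 numbers: the shift along the tool's x, y, z each as a share of 0.2 m, from -1 to 1, then the turn, a rotation vector about the tool's x, y, z each as a share of 2 pi rad, from -1 to 1. In form: [[dx, dy, dz, rx, ry, rz], ...]. A call has 1 to 12 rows; each row is the pose to reach, as a shift and turn from the pose commanded when the call began, along the tool's axes at that moment, turning the shorter way round; what a row does not reach only later rows make up. A row lasts 1/12 s, in which the tool goes at most 41.7 mm and 7.16 degrees, less where a joint would pass 70% of its speed; a pose out of reach is approached as far as the arm can. A call with a number of a shift or a turn outside -1 to 1 is refused whole. A call with a gripper value outside its range is refused whole. "jaw" is the opening, from 0 (shut) to 1 (fully open), set as the call begins (left out, the last holds). The fingers move at their own pace and stop on an object; "grip_force" is the grip in N (left out, the last holds). Time passes only in rows, so rows that repeat a pose let the fingers close. It gives the time, the measured TCP pose, the force, the opening and the grip force at its end, in the units of the state.
- bot.observe(): the state, without advancing time (a new reading comes with each control period).
- bot.capture(name): name is "scene" or "top" or "wrist"; returns the picture (400x640x3 uint8, blue, green, red); there is no depth.
- bot.camera_info(name): a dict with "fx", "fy", "cx", "cy" (pixels), "pose" (4x4, takes a point from camera to world coordinates); the wrist camera has in their place "T_tool_cam" (4x4, takes a point from camera to tool coordinates, whose origin is the TCP and whose axes are the flange's). Camera axes: x right, y down, z forward; pixel columns grow to the right and rows downward; lengths in m; the calibration is good to about 2 mm. A picture is of the moment at which its call begins: read the wrist's pose just before it. camera_info takes no time and is no camera call.
- bot.sign_off(): hands the job in; it is judged then, once.
Trained networks look in the newest picture that a camera, given by its name, has taken for a name from the list of things; names that differ only in an ending like _2 or _b are one class to them, and where a whole thing is asked for, a point or a joint stands for the part that bears it (a point fixed in the world has none). Each returns a list of dicts, best first, with "p" (0 to 1); they miss things now and then, are a little off and sometimes report something else, mostly with a low value. They report only what shows in the picture. A call takes as long as a camera call. They do not tell look-alikes from the thing itself.
- bot.look_for(query, camera): "bbox" ([centre column, centre row, width, height] in pixels, round what is visible of it).
The state is a dict: "time_s": time; "joint_positions": joint angles; "qd": joint speeds; "joint_torque": joint torques, N m; "ee_pos": TCP position; "orientation": TCP orientation; "wrist_force": force on the tool from outside, world axes, zero at the start; "moment": the same for the moment, N m; "gripper_width": finger opening in m; "finger_force": force on a finger pad.
Only numpy, scipy, OpenCV 4.12 (cv2) and the standard library are available. Lean on these libraries where they do the work, as an engineer would, in place of code of your own. Each camera call takes 0.05 s, during which the arm holds its last target. There are 200 camera calls.

### The job

Mount the loaded tube drum on the tube rotator: slide its bore down along the slanted spindle, turn the drum under light pressure until its slots drop over the spindle's cross key, hidden at its foot, and press it fully home so that the brass spring tongue snaps out in front of it. Feel your way and do not force it, let go of it, and leave the other things on the desk where they are.

Things in the scene. Friction and masses are not known exactly. Their poses are not given: they have to be found in the camera images.
- drum_center (a point): Centre of the loose tube drum (0.18 to 0.37 kg): white disc, 140 mm diameter, small capped tubes lying in its face, knurled blue grip boss of 42 mm diameter in the middle. On its axis, half-way up its 52 mm height; z axis = drum axis, from slotted rear to front. It starts on the desk, rear down. Grip the blue boss, fingertips at least 24 mm above the underside (2 mm below this point).
- drum_rear (a point): Centre of the drum's underside (rear face), 26 mm below drum_center on its axis, same axes. Heights above it: grey rear boss (46 mm diameter) 0 to 12, disc 12 to 20 (tubes and clips reach 24), blue boss 20 to 52 mm. A smooth 19 mm bore goes right through. The rear has four slot arms 90 deg apart, along this point's own +-x and +-y, 9 mm wide, 10.5 mm deep.
- rotator: The tube rotator, which stands fast: white base 180 x 124 x 38 mm, grey yoke, tilted grey motor with the slanted spindle. Origin on the desk under the yoke; its own -x side, with the controls, faces the right of the desk, as seen by the robot. The spindle leans 40 deg from vertical towards that side. Press with 15 N at most: contact forces on it that add up to over 35 N would bend the key.
- spindle_home (a point): Where drum_center is when the drum is fully home: on the spindle's axis, 26 mm above its flange, on which the drum's rear face then rests. z axis = spindle axis, pointing up and outward to the tip, 40 deg from vertical; y is level. The spindle is a steel shaft of 16 mm diameter. Up to about 15 N along the axis presses the drum home.
- spindle_flange (a point): Centre of the flange face, on the axis. Across the shaft on it lies a 6 mm wide drive key, 18 mm to either side, flat top 8.5 mm up: a drum whose slots miss it (by over 0.08 rad) stops 8.5 mm short of home. A gear motor holds it (turns only above 0.5 N m) at any angle about the axis, shown in no reading or frame: feel for it, at most 90 deg of turning, with about 8 N of pressure.
- spindle_tip (a point): End of the spindle's tapered tip, on its axis, 48 mm beyond spindle_home (74 mm above the flange); the taper goes from 16 mm down to 9 mm diameter over the last 11 mm. Same axes as spindle_home.
- tongue (a joint): Brass spring leaf, 6 mm wide, in the spindle's side near the tip. 0 rad = sprung out, standing about 4 mm proud of the shaft, its end 53.5 mm above the flange; 0.2 to 0.42 = pressed in by the bore as the drum slides on (drags with up to about 8 N). It springs out in front of the drum's front face when the drum is home, and keeps it on.
- oil_bottle: Bystander: small brown bottle with black cap, 27 mm diameter, 66 mm high; origin under its centre.
- timer: Bystander: white bench timer, 60 x 64 x 19 mm; origin under its centre.
- dish_choc: Bystander: brown culture dish, 91 mm diameter, 15 mm high, on top of a stack of dishes; origin under its centre.
- vial_blue: Bystander: small vial with blue cap, 25 mm diameter, 62 mm high; origin under its centre.
- vial_white: Bystander: small vial with white cap, 25 mm diameter, 62 mm high; origin under its centre.
- microscope: Obstacle, fixed: white microscope left of the rotator. Origin on the desk under its middle; all of it lies within 180 mm along its own +-x, 110 mm along its own +-y and 400 mm of height. Do not run into it.
- tip_box: Obstacle, fixed: blue box of pipette tips with a clear lid, right of the rotator, 95 x 125 mm, 78 mm high; origin under its centre.
There are look-alikes about, which are no part of the job. There is more than one size of the part that bears drum_center; the job needs the larger.

How it is judged:
By the outcome, as a careful person would: the job done as asked, in the order asked, and still so for the second after the job is handed in, with the robot touching nothing.
It also fails if it takes over 64 s, if anything falls off the work surface, if the arm or the gripper's body presses on something with over 40 N, if the wrist force passes 120 N, or if a joint passes its speed limit or range.

## Working session

There is one attempt and no reset: what is moved stays moved. The work goes in short steps, Python scripts to look and compute and a tool call to move; the robot and the scene stay as the last step left them, time stands still between calls to the robot, and variables do not carry over. Pictures are saved under pics/ and viewed, at most 10 in all, crops included, and the job is handed in when it is done.

Besides the shell and the picture viewer there is one more tool, called as name([rows], argument=value, ...), one row to a line, values as JSON. arm_command: Moves the arm, as the interface text tells. Shift numbers are shares of 0.2 m and turn numbers shares of 2 pi rad, none past 1 either way. Its arguments: {"type":"object","properties":{"deltas":{"type":"array"},"jaw":{"type":"number"},"grip_force":{"type":"number"}},"required":["deltas"]}

```bash
mkdir -p pics; ls
python3 - <<'E'
from rig import bot
import cv2,numpy as np
np.set_printoptions(precision=4,suppress=True)
for n in ["scene","top"]:
    im=bot.capture(n); cv2.imwrite(f"pics/{n}0.png",im)
    c=bot.camera_info(n); print(n,c["fx"],c["fy"],c["cx"],c["cy"]);print(np.array(c["pose"]))
    for q in ["drum_center","rotator","oil_bottle","tip_box","tongue","microscope"]:
        print(q,[(np.round(d["bbox"]).tolist(),round(d["p"],2)) for d in bot.look_for(q,n)[:4]])
c=bot.camera_info("wrist");print(c)
print(bot.observe())
E
```

```text
pics
scene 392.5603252738102 392.5603252738102 311.4285939168386 201.91437946973068
[[-0.5458 -0.5328  0.6467 -0.1068]
 [-0.8379  0.3417 -0.4256  0.3856]
 [ 0.0058 -0.7742 -0.6329  0.7752]
 [ 0.      0.      0.      1.    ]]
drum_center [([442.0, 220.0, 37.0, 24.0], 0.91), ([370.0, 227.0, 47.0, 34.0], 0.71)]
rotator [([270.0, 203.0, 63.0, 73.0], 0.85), ([369.0, 226.0, 49.0, 36.0], 0.2)]
oil_bottle [([278.0, 275.0, 11.0, 22.0], 0.53)]
tip_box [([277.0, 190.0, 45.0, 44.0], 0.69)]
tongue []
microscope [([278.0, 193.0, 46.0, 46.0], 0.32)]
top 363.6709228937695 363.6709228937695 315.9713273782135 196.88855050113614
[[ 0.0233 -0.9983  0.0526  0.4684]
 [-0.9997 -0.0236 -0.0046 -0.0654]
 [ 0.0059 -0.0525 -0.9986  1.1671]
 [ 0.      0.      0.      1.    ]]
drum_center [([416.0, 238.0, 30.0, 34.0], 0.75)]
rotator [([286.0, 158.0, 66.0, 66.0], 0.59)]
oil_bottle []
tip_box []
tongue []
microscope []
{'fx': 311.34480801054383, 'fy': 311.34480801054383, 'cx': 319.0224904060981, 'cy': 202.65836724118446, 'T_tool_cam': array([[ 0.0003, -0.9624, -0.2717,  0.0734],
       [ 1.    ,  0.0005, -0.0006, -0.0014],
       [ 0.0007, -0.2717,  0.9624, -0.0827],
       [ 0.    ,  0.    ,  0.    ,  1.    ]])}
{'time_s': 0.7, 'joint_positions': array([68.3438, 23.5515, -0.7285, 91.4543,  0.3201, 64.9909, -4.7093]), 'qd': array([ 0.0232, -0.0411, -0.1647, -0.0139, -0.1694, -0.0458, -0.0442]), 'joint_torque': array([  0.0001, -58.7574,   0.6411, -29.134 ,  -0.0536,   0.0103,
        -0.    ]), 'ee_pos': array([ 0.1905, -0.5953,  0.3027]), 'orientation': array([[ 0.9524,  0.3049,  0.0001],
       [ 0.3049, -0.9524, -0.0001],
       [ 0.    ,  0.0001, -1.    ]]), 'wrist_force': array([-0.2949,  0.2825,  0.1453]), 'moment': array([ 0.0379,  0.0069, -0.0133]), 'finger_force': 0.0, 'gripper_width': 0.08778082344269646}
```

View both.

Run:
```python
import cv2
a=cv2.imread("pics/scene0.png")[100:320,180:500];b=cv2.imread("pics/top0.png")[80:320,180:500]
cv2.imwrite("pics/sc.png",cv2.resize(a,(800,550),interpolation=cv2.INTER_CUBIC));cv2.imwrite("pics/tc.png",cv2.resize(b,(800,600),interpolation=cv2.INTER_CUBIC))
```

```text
(no output)
```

View pics/sc.png

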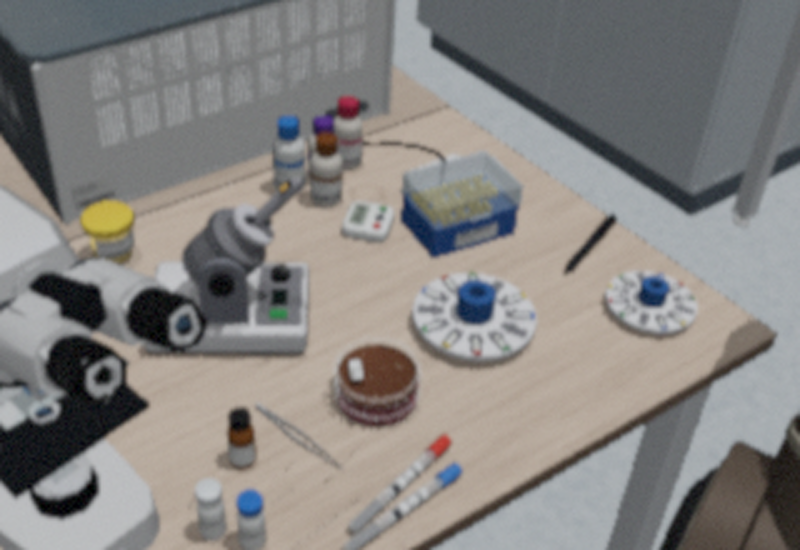

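View pics/tc.png

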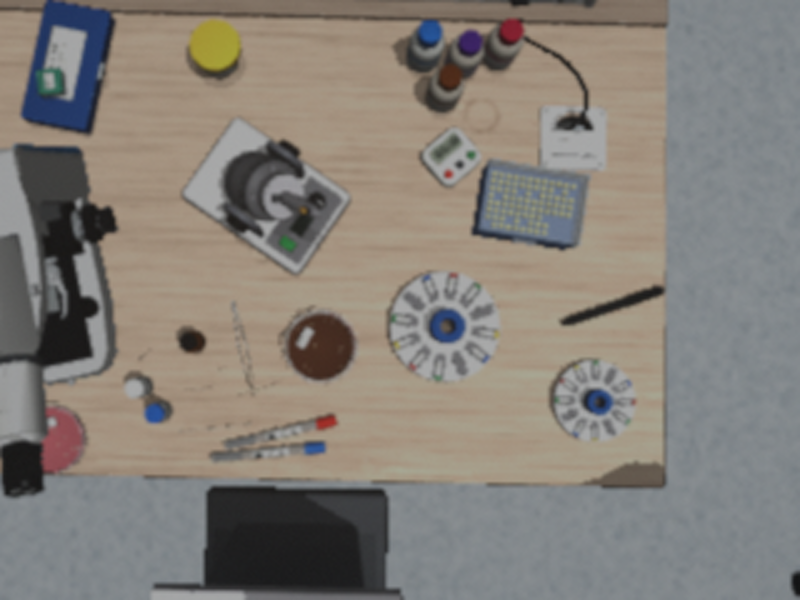

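Two drums: large at top px (358,210) / scene px (370,227), small at top px (418,240) / scene px (442,218). The larger disc (about 44 px across against 32 px) is the one wanted. Now I'll measure it and the rotator, with an enlarged crop to confirm.

```bash
cat > h.py <<'E'
from rig import bot
import cv2,numpy as np
from scipy.spatial.transform import Rotation as R
np.set_printoptions(precision=4,suppress=True)
def cam(n):
    c=bot.camera_info(n)
    if n=="wrist":
        s=bot.observe();T=np.eye(4);T[:3,:3]=s["orientation"];T[:3,3]=s["ee_pos"];P=T@np.array(c["T_tool_cam"])
    else: P=np.array(c["pose"])
    return c,P
def ray(n,uv,cp=None):
    c,P=cp or cam(n)
    d=P[:3,:3]@np.array([(uv[0]-c["cx"])/c["fx"],(uv[1]-c["cy"])/c["fy"],1.]);return P[:3,3],d/np.linalg.norm(d)
def atz(n,uv,z,cp=None):
    o,d=ray(n,uv,cp);return o+d*(z-o[2])/d[2]
def tri(rs):
    A=sum(np.eye(3)-np.outer(d,d) for o,d in rs);b=sum((np.eye(3)-np.outer(d,d))@o for o,d in rs);return np.linalg.solve(A,b)
def proj(n,X,cp=None):
    c,P=cp or cam(n);x=P[:3,:3].T@(np.asarray(X)-P[:3,3]);return np.array([c["fx"]*x[0]/x[2]+c["cx"],c["fy"]*x[1]/x[2]+c["cy"]])
def delta(p,Rt):
    "row from the current measured pose to p,Rt"
    s=bot.observe();O=s["orientation"];d=O.T@(np.array(p)-s["ee_pos"])/.2;r=R.from_matrix(O.T@Rt).as_rotvec()/(2*np.pi);return np.r_[d,r]
E
python3 - <<'E'
from h import *
for u in [(180+445/2.5,80+326/2.5),(180+595/2.5,80+401/2.5)]: print("drum",atz("top",u,.045))
for u in [(180+475/2.5,100+300/2.5)]: print("drum sc",atz("scene",u,.05))
# sizes of disc (large: crop x 388..500)
print(np.linalg.norm(atz("top",(180+388/2.5,210),.02)-atz("top",(180+500/2.5,210),.02)))
cs=[(238,118),(349,197),(297,272),(183,192)]
print([atz("top",(180+x/2.5,80+y/2.5),.038)[:2] for x,y in cs])
r1=ray("scene",(180+297/2.5,100+185/2.5));r2=ray("top",(180+319/2.5,80+214/2.5));print("tip",tri([r1,r2]))
a=cv2.imread("pics/top0.png")[120:200,240:340];b=cv2.imread("pics/scene0.png")[155:255,240:340]
d=cv2.imread("pics/top0.png")[180:260,330:440]
f=lambda i,s:cv2.resize(i,None,fx=s,fy=s,interpolation=cv2.INTER_CUBIC)
a=f(a,4);b=f(b,4);out=np.zeros((600,800,3),np.uint8);out[:320,:400]=a;out[:400,400:]=b;d=f(d,2.5);out[400:600,:275]=d
cv2.imwrite("pics/z.png",out)
E
```

```text
drum [ 0.4888 -0.2013  0.045 ]
drum [ 0.4009 -0.3875  0.045 ]
drum sc [ 0.4805 -0.1953  0.05  ]
0.14143135883355884
[array([0.7438, 0.0624]), array([ 0.6473, -0.0792]), array([ 0.5518, -0.0167]), array([0.6486, 0.1283])]
tip [ 0.6048 -0.0444  0.1887]
```

View pics/z.png

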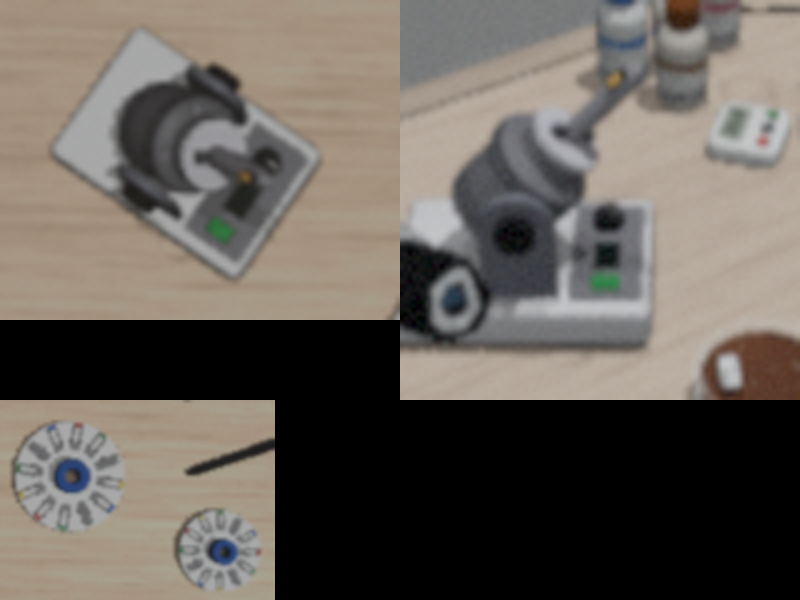

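The crop confirms the larger drum (disc measures 141 mm) at about (0.485,-0.20). The spindle tip is at about (0.605,-0.044,0.19), leaning along heading about -124°. Next I'll look down the spindle with the wrist camera from the mounting direction, which also tests reach.

```bash
cat >> h.py <<'E'
def mount(hdeg):
    t=np.radians(hdeg);h=np.array([np.cos(t),np.sin(t),0]);a=h*np.sin(np.radians(40))+[0,0,np.cos(np.radians(40))]
    y=np.array([-np.sin(t),np.cos(t),0]);z=-a;return a,np.c_[np.cross(y,z),y,z]
E
python3 - <<'E'
from h import *
a,Rm=mount(-123.7);print(Rm)
print(delta(np.array([.605,-.044,.189])+.18*a,Rm))
E
```

```text
[[ 0.425   0.832   0.3566]
 [ 0.6373 -0.5548  0.5348]
 [ 0.6428  0.     -0.766 ]]
[ 2.3616 -1.6328 -0.1211  0.0374  0.1068 -0.1026]
```

arm_command([
  [1,-0.8,0,0,0,0],
  [1,-0.8,0,0,0,0],
  [1,-0.8,0,0,0,0],
  [1,-0.8,0,0,0,0],
  [1,-0.8,0,0,0,0],
  [1,-0.8,0,0,0,0],
  [1,-0.8,0,0,0,0],
])

```text
time_s: 1.28
ee_pos: [0.3367, -0.3757, 0.3031]
orientation: [[0.95, 0.313, 0.002], [0.313, -0.95, 0.002], [0.003, -0.001, -1.0]]
wrist_force: [-0.6, 0.4, -0.2]
gripper_width: 0.0878
finger_force: 0.0
```

arm_command([
  [1,-0.8,0,0,0,0],
  [1,-0.8,0,0,0,0],
  [1,-0.8,0,0,0,0],
  [1,-0.8,0,0,0,0],
  [1,-0.8,0,0,0,0],
  [1,-0.8,0,0,0,0],
  [1,-0.8,0,0,0,0],
])

```text
time_s: 1.87
ee_pos: [0.4775, -0.1616, 0.3032]
orientation: [[0.95, 0.313, 0.003], [0.313, -0.95, 0.003], [0.004, -0.002, -1.0]]
wrist_force: [0.0, -0.1, -0.5]
gripper_width: 0.0877
finger_force: 0.0
```

arm_command([
  [0.36,-0.03,-0.12,0.0374,0.1068,-0.1026],
  [0.36,-0.03,-0.12,0.0374,0.1068,-0.1026],
  [0.36,-0.03,-0.12,0.0374,0.1068,-0.1026],
  [0.36,-0.03,-0.12,0.0374,0.1068,-0.1026],
  [0.36,-0.03,-0.12,0.0374,0.1068,-0.1026],
  [0.36,-0.03,-0.12,0.0374,0.1068,-0.1026],
  [0.36,-0.03,-0.12,0.0374,0.1068,-0.1026],
  [0.36,-0.03,-0.12,0.0374,0.1068,-0.1026],
  [0.36,-0.03,-0.12,0.0374,0.1068,-0.1026],
  [0.36,-0.03,-0.12,0.0374,0.1068,-0.1026],
  [0.36,-0.03,-0.12,0.0374,0.1068,-0.1026],
])

```text
time_s: 2.78
ee_pos: [0.5408, -0.1408, 0.3268]
orientation: [[0.428, 0.831, 0.356], [0.637, -0.557, 0.533], [0.641, -0.001, -0.767]]
wrist_force: [-0.8, -0.8, 0.0]
gripper_width: 0.0875
finger_force: 0.0
```

Run:
```python
from h import *
s=bot.observe();print(s["time_s"],s["ee_pos"],s["orientation"],s["joint_positions"],s["wrist_force"])
im=bot.capture("wrist");cv2.imwrite("pics/w1.png",im)
a,Rm=mount(-123.7);tip=np.array([.605,-.044,.189]);print(proj("wrist",tip),proj("wrist",tip-.074*a))
cv2.imwrite("pics/w1c.png",cv2.resize(im[40:340,120:520],(800,600),interpolation=cv2.INTER_CUBIC))
```

```text
2.7833 [ 0.5408 -0.1408  0.3268] [[ 0.4277  0.8308  0.3562]
 [ 0.6371 -0.5565  0.5332]
 [ 0.6412 -0.0011 -0.7674]] [ 55.2688  20.0524 -33.9169 105.9242 -35.1409  55.0019   9.9031] [-0.8284 -0.7648  0.024 ]
[321.0284 203.448 ] [320.6177 184.9958]
```

View pics/w1c.png

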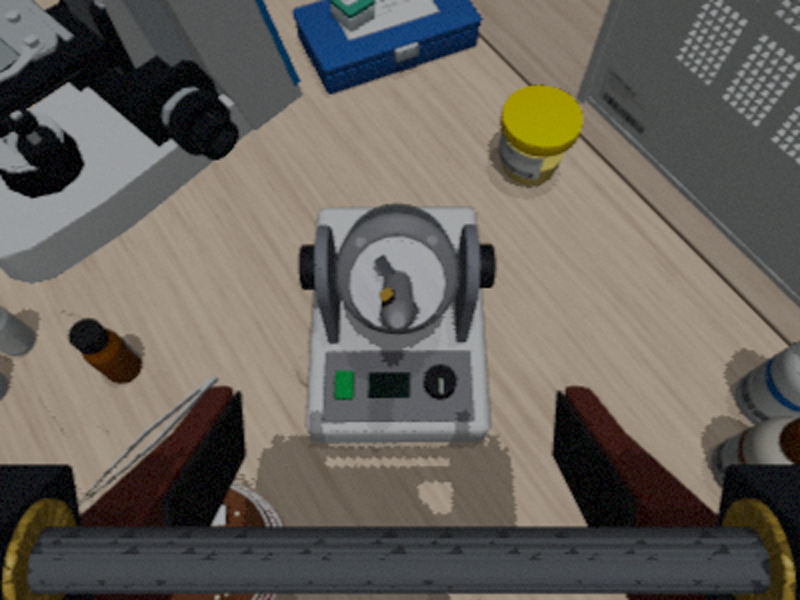

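Run:
```python
from h import *
im=cv2.imread("pics/w1.png")
c=cv2.resize(im[135:225,270:370],(800,720),interpolation=cv2.INTER_CUBIC)[:600]
cv2.imwrite("pics/w1z.png",cv2.convertScaleAbs(c,alpha=1.5,beta=0))
```

```text
(no output)
```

View pics/w1z.png

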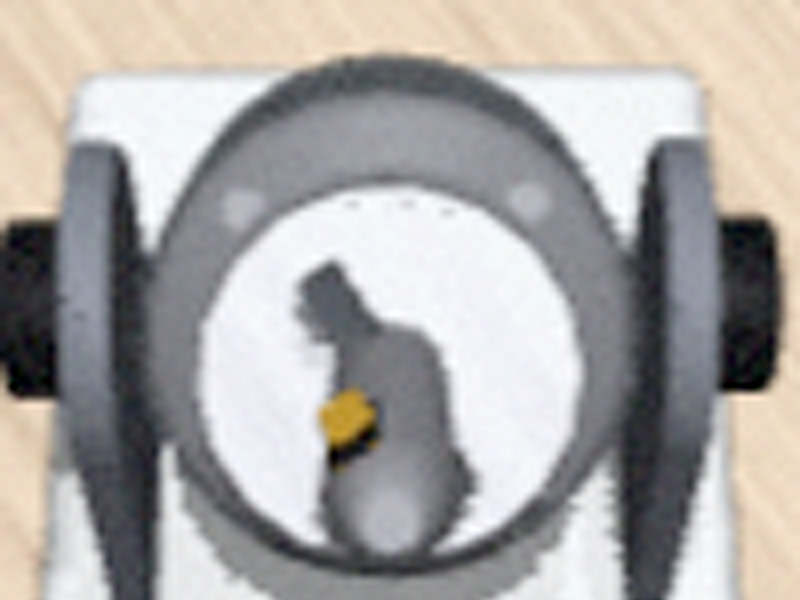

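Looking down the spindle: the tip end is at wrist px (318.8,200.0) and the white flange disc's centre is at (318.8,181.5). The key end shows at about (309.8,170), roughly 38° left of image-up. I'll fit the axis from all views.

Run:
```python
from h import *
from scipy.optimize import least_squares
C={n:cam(n) for n in ["wrist","scene","top"]}
obs=[("wrist",(318.75,200.),0,.5),("wrist",(318.75,181.5),1,.6),("scene",(300.7,173.7),0,1.5),("scene",(281.75,189.25),1,1.5),("top",(304.5,164.5),0,2),("top",(293.6,159),1,2)]
def f(p):
    a,_=mount(p[3]);X=[p[:3],p[:3]-.074*a]
    return np.concatenate([(proj(n,X[k],C[n])-u)/s for n,u,k,s in obs])
r=least_squares(f,[.605,-.044,.189,-123.7]);print(r.x,r.fun.reshape(-1,2))
print(np.sqrt(np.diag(np.linalg.inv(r.jac.T@r.jac))))
p=r.x;a,Rm=mount(p[3]);print("flange",p[:3]-.074*a)
# key direction in tool frame
fl=p[:3]-.0655*a
O,d=ray("wrist",(270+318/8,135+283/8),C["wrist"]);X=O+d*(a@(fl-O))/(a@d);v=Rm.T@(X-fl);print("key",v,np.degrees(np.arctan2(v[1],v[0])))
print("to drum",delta([.484,-.198,.30],np.c_[[.555,.832,0],[.832,-.555,0],[0,0,-1]]))
```

```text
[   0.6035   -0.0426    0.1958 -123.6742] [[-0.0731 -0.2574]
 [ 0.0214  0.5695]
 [-1.2103 -0.9625]
 [-0.2882  0.2195]
 [ 1.0112  0.467 ]
 [-0.1793 -0.1727]]
[0.0009 0.0012 0.0028 0.9315]
flange [ 0.6299 -0.003   0.1391]
key [ 0.0141 -0.0094  0.    ] -33.79806233920769
to drum [-0.3926 -0.0764 -0.1515 -0.     -0.1108 -0.0001]
```

arm_command([
  [-0.4,-0.08,-0.15,0,-0.111,0],
  [-0.4,-0.08,-0.15,0,-0.111,0],
  [-0.4,-0.08,-0.15,0,-0.111,0],
  [-0.4,-0.08,-0.15,0,-0.111,0],
  [-0.4,-0.08,-0.15,0,-0.111,0],
  [-0.4,-0.08,-0.15,0,-0.111,0],
  [-0.4,-0.08,-0.15,0,-0.111,0],
  [-0.4,-0.08,-0.15,0,-0.111,0],
])

```text
time_s: 3.5
ee_pos: [0.4837, -0.1969, 0.2989]
orientation: [[0.552, 0.834, 0.002], [0.834, -0.552, 0.001], [0.002, 0.001, -1.0]]
wrist_force: [0.4, 0.1, 0.1]
gripper_width: 0.0879
finger_force: 0.0
```

Run:
```python
from h import *
s=bot.observe();print(s["time_s"],s["ee_pos"],s["orientation"])
im=bot.capture("wrist");cv2.imwrite("pics/w2.png",im)
for z,X in [(.05,[.484,-.198,.05])]: print(proj("wrist",X))
hsv=cv2.cvtColor(im,cv2.COLOR_BGR2HSV);m=cv2.inRange(hsv,(100,120,40),(125,255,255))
n,l,st,ce=cv2.connectedComponentsWithStats(m)
for i in range(1,n):
    if st[i,4]>150: print(st[i],ce[i],atz("wrist",ce[i],.045))
x,y=np.clip(proj("wrist",[.484,-.198,.03]).astype(int),[150,110],[490,290])
cv2.imwrite("pics/w2c.png",cv2.resize(im[y-110:y+110,x-145:x+145],(790,600),interpolation=cv2.INTER_CUBIC));print(x,y)
```

```text
3.5 [ 0.4837 -0.1969  0.2989] [[ 0.5518  0.834   0.0025]
 [ 0.834  -0.5518  0.0013]
 [ 0.0024  0.0014 -1.    ]]
[321.2713 185.8933]
[ 425  120   86  127 1973] [459.6604 168.7466] [ 0.6195 -0.2665  0.045 ]
[128 131  25  23 300] [140.2367 142.21  ] [ 0.3493 -0.0526  0.045 ]
[ 309  167   38   41 1117] [327.1817 187.6965] [ 0.4877 -0.2043  0.045 ]
[338 336  23  17 332] [349.2982 343.6506] [ 0.399  -0.3918  0.045 ]
321 182
```

View pics/w2c.png

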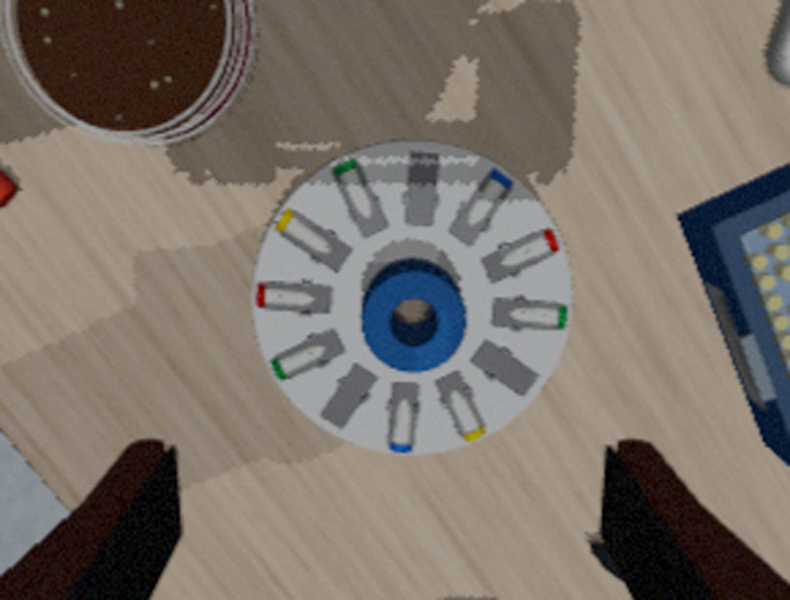

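Run:
```python
from h import *
p=atz("wrist",(328,189.3),.052);print(p)
s=bot.observe();print(delta([p[0],p[1],.1075],np.c_[[.555,.832,0],[.832,-.555,0],[0,0,-1]]))
print([bot.look_for("drum_center","wrist")[:2]])
```

```text
[ 0.4882 -0.2048  0.052 ]
[-0.0158  0.0397  0.9555  0.0001 -0.0004  0.0002]
[[{'bbox': [328.8, 179.4, 116.8, 117.1], 'p': 0.73}, {'bbox': [350.5, 328.5, 72.2, 65.3], 'p': 0.69}]]
```

arm_command([
  [-0.016,0.04,0.2,0,0,0],
  [-0.016,0.04,0.4,0,0,0],
  [-0.016,0.04,0.6,0,0,0],
  [-0.016,0.04,0.75,0,0,0],
  [-0.016,0.04,0.85,0,0,0],
  [-0.016,0.04,0.92,0,0,0],
  [-0.016,0.04,0.955,0,0,0],
  [-0.016,0.04,0.955,0,0,0],
])

```text
time_s: 4.27
ee_pos: [0.4862, -0.2068, 0.1057]
orientation: [[0.557, 0.83, -0.002], [0.83, -0.557, 0.002], [0.001, -0.003, -1.0]]
wrist_force: [0.4, 1.2, 1.3]
gripper_width: 0.0882
finger_force: 0.0
```

arm_command([
  [0,0,0,0,0,0],
  [0,0,0,0,0,0],
  [0,0,0,0,0,0],
  [0,0,0,0,0,0],
  [0,0,0,0,0,0],
  [0,0,0,0,0,0],
  [0,0,0,0,0,0],
  [0,0,0,0,0,0],
  [0,0,0,0,0,0],
  [0,0,0,0,0,0],
], jaw=0.3, grip_force=35)

```text
time_s: 5.1
ee_pos: [0.488, -0.2062, 0.1075]
orientation: [[0.555, 0.832, 0.001], [0.832, -0.555, 0.0], [0.001, 0.001, -1.0]]
wrist_force: [1.2, -0.7, 2.9]
gripper_width: 0.0405
finger_force: 35.0
```

arm_command([
  [0,0,-0.03,0,0,0],
  [0,0,-0.1,0,0,0],
  [0,0,-0.25,0,0,0],
  [0,0,-0.45,0,0,0],
  [0,0,-0.65,0,0,0],
  [0,0,-0.85,0,0,0],
  [0,0,-1,0,0,0],
  [0,0,-1,0,0,0],
  [0,0,-1,0,0,0],
])

```text
time_s: 5.85
ee_pos: [0.4875, -0.2061, 0.3086]
orientation: [[0.555, 0.832, 0.002], [0.832, -0.555, -0.0], [0.001, 0.002, -1.0]]
wrist_force: [-1.1, 0.2, -2.6]
gripper_width: 0.041
finger_force: 35.0
```

Run:
```python
from h import *
s=bot.observe();print(s["time_s"],s["ee_pos"],s["wrist_force"],s["moment"],s["gripper_width"],s["joint_positions"])
im=bot.capture("wrist");cv2.imwrite("pics/w3.png",im)
C=cam("wrist");p=s["ee_pos"];O=s["orientation"]
print("boss top / bore expected px",proj("wrist",p+O@[0,0,.0555],C),proj("wrist",p+O@[0,.0095,.0555],C),proj("wrist",p+O@[0,.07,.0875],C),proj("wrist",p+O@[.07,0,.0875],C))
print(bot.look_for("drum_center","wrist")[:2])
cv2.imwrite("pics/w3c.png",im[100:400,120:520])
a,Rm=mount(-123.67)
tip=np.array([.6035,-.0426,.1958])
for g in (0,-45): 
    Rt=Rm@R.from_euler("z",g,degrees=True).as_matrix();print(g,delta(tip+.1375*a,Rt))
```

```text
5.85 [ 0.4875 -0.2061  0.3086] [-1.1146  0.2214 -2.5724] [-0.0543  0.0151 -0.0087] 0.04103811024093103 [ 36.6399  15.5933 -23.0023 103.1689   6.7972  62.4659 -22.4491]
boss top / bore expected px [324.5701 273.2478] [344.1059 273.2825] [443.5401 246.6275] [324.3979 123.0388]
[{'bbox': [345.9, 343.3, 57.9, 13.0], 'p': 0.98}, {'bbox': [322.0, 231.4, 239.6, 223.4], 'p': 0.71}]
0 [ 0.5618  0.0342  0.0234 -0.0004  0.1111 -0.0003]
-45 [ 0.5618  0.0342  0.0234 -0.044   0.1051 -0.12  ]
```

View pics/w3c.png

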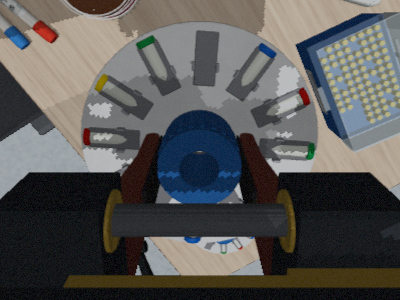

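arm_command([
  [0.03,0.041,-0.17,-0.009,0.02,-0.024],
  [0.08,0.041,-0.17,-0.014,0.034,-0.039],
  [0.12,0.041,-0.17,-0.019,0.045,-0.052],
  [0.17,0.041,-0.17,-0.024,0.057,-0.065],
  [0.21,0.041,-0.17,-0.029,0.07,-0.079],
  [0.26,0.041,-0.17,-0.034,0.081,-0.092],
  [0.3,0.041,-0.17,-0.039,0.093,-0.106],
  [0.36,0.041,-0.17,-0.044,0.1051,-0.12],
  [0.4,0.041,-0.17,-0.044,0.1051,-0.12],
  [0.4,0.041,-0.17,-0.044,0.1051,-0.12],
  [0.4,0.041,-0.17,-0.044,0.1051,-0.12],
  [0.4,0.041,-0.17,-0.044,0.1051,-0.12],
])

```text
time_s: 6.95
ee_pos: [0.5383, -0.1442, 0.3403]
orientation: [[-0.287, 0.889, 0.357], [0.843, 0.058, 0.534], [0.454, 0.454, -0.766]]
wrist_force: [0.1, -0.2, -2.6]
gripper_width: 0.0411
finger_force: 35.0
```

```bash
cat >> h.py <<'E'
def settle(n=6):
    P=[];F=[];M=[];A=[]
    for i in range(n):
        bot.capture("top");s=bot.observe();P.append(s["ee_pos"]);F.append(s["wrist_force"]);M.append(s["moment"]);A.append(s["orientation"])
    return np.mean(P,0),R.from_matrix(A).mean().as_matrix(),np.mean(F,0),np.mean(M,0),np.std(P,0)
TIP=np.array([.6035,-.0426,.1958]);AX,RM=mount(-123.67)
def rel(p,O):
    "TCP position in mount frame (x,y lateral, height of TCP above flange minus .1075 = rear height above flange) and turn"
    q=RM.T@(p-(TIP-.074*AX+.0013*RM[:,1]));t=R.from_matrix(RM.T@O).as_rotvec(degrees=True);return q[0],q[1],-q[2]-.1075,t
E
python3 - <<'E'
from h import *
p,O,F,M,sd=settle();s=bot.observe();print(s["time_s"],p,sd,s["joint_positions"]);print(O);print(rel(p,O));print("F tool",O.T@F,"M",O.T@M, F)
print("delta to on-axis, rear 10mm past tip:", O.T@((TIP+.0013*RM[:,1]+.1175*AX)-p)/.2)
cv2.imwrite("pics/s4.png",cv2.resize(bot.capture("scene")[110:250,230:400],None,fx=4,fy=4,interpolation=cv2.INTER_CUBIC))
E
```

```text
7.25 [ 0.5386 -0.144   0.3412] [0.0001 0.0001 0.0003] [ 60.6625  20.3886 -40.2456 104.7591 -32.2684  55.6768  52.2076]
[[-0.2888  0.8879  0.358 ]
 [ 0.8437  0.0593  0.5335]
 [ 0.4525  0.4561 -0.7663]]
(np.float64(0.001288947684180215), np.float64(0.0009217430918820731), np.float64(0.1552802834328611), array([ -0.1096,  -0.0685, -45.0805]))
F tool [-1.2453 -0.8456  2.1874] M [ 0.6344 -0.7404 -0.0595] [ 0.3919  0.0663 -2.6254]
delta to on-axis, rear 10mm past tip: [-0.0006 -0.0083  0.3564]
```

View pics/s4.png

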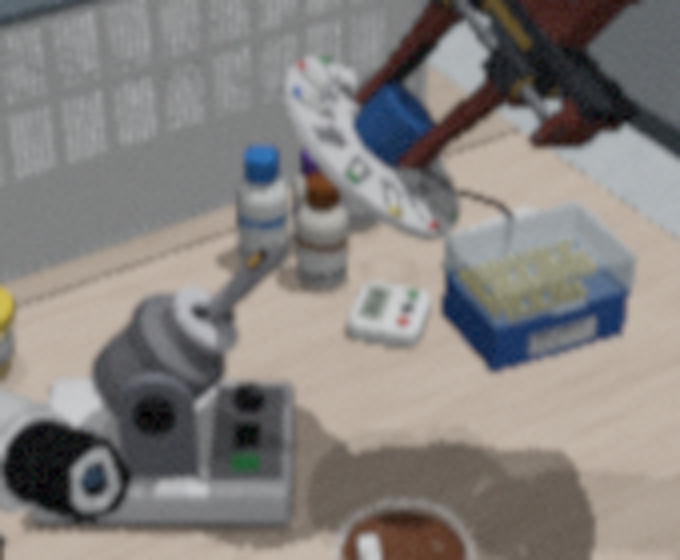

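arm_command([
  [0,-0.008,0.1,0,0,0],
  [0,-0.008,0.2,0,0,0],
  [0,-0.008,0.3,0,0,0],
  [0,-0.008,0.36,0,0,0],
  [0,-0.008,0.36,0,0,0],
  [0,-0.008,0.38,0,0,0],
  [0,-0.008,0.4,0,0,0],
  [0,-0.008,0.42,0,0,0],
  [0,-0.008,0.44,0,0,0],
  [0,-0.008,0.44,0,0,0],
])

```text
time_s: 8.13
ee_pos: [0.5688, -0.097, 0.2729]
orientation: [[-0.289, 0.888, 0.358], [0.843, 0.059, 0.534], [0.453, 0.457, -0.766]]
wrist_force: [0.6, 0.2, -1.8]
gripper_width: 0.0412
finger_force: 35.0
```

```bash
cat > st.py <<'E'
from h import *
p,O,F,M,sd=settle(4);s=bot.observe();x,y,z,t=rel(p,O)
W=RM.T@(F-[.39,.07,-2.63]);m=RM.T@M
print("t",s["time_s"],"mm",np.round([x*1e3,y*1e3,z*1e3],2),"rot",t,"F mount",W,"M",m,"w",s["gripper_width"])
E
python3 st.py
```

```text
t 8.3333 mm [ 0.16  0.23 67.45] rot [ -0.139   -0.0142 -45.0844] F mount [-0.2628 -0.4463 -0.1155] M [-0.0828 -0.9646 -0.0479] w 0.041055214946492447
```

arm_command([
  [0,0,0.015,0,0,0],
  [0,0,0.03,0,0,0],
  [0,0,0.045,0,0,0],
  [0,0,0.06,0,0,0],
  [0,0,0.06,0,0,0],
  [0,0,0.06,0,0,0],
])

```text
time_s: 8.83
ee_pos: [0.5732, -0.0909, 0.2635]
orientation: [[-0.289, 0.888, 0.358], [0.843, 0.059, 0.534], [0.453, 0.457, -0.766]]
wrist_force: [2.9, -0.2, -7.9]
gripper_width: 0.0411
finger_force: 35.0
```

```bash
python3 st.py
```

```text
t 9.0333 mm [-0.16  0.23 55.02] rot [ -0.1284  -0.0265 -45.0722] F mount [-3.8438  3.235   6.1706] M [-0.9283 -1.8424 -0.0637] w 0.040737814097851086
```

arm_command([
  [0,0,-0.01,0,0,0],
  [0,0,-0.01,0,0,0],
  [0,0,-0.01,0,0,0],
])

```text
time_s: 9.28
ee_pos: [0.5721, -0.0922, 0.2654]
orientation: [[-0.289, 0.888, 0.358], [0.843, 0.059, 0.534], [0.453, 0.456, -0.766]]
wrist_force: [0.1, -2.4, -8.4]
gripper_width: 0.0411
finger_force: 35.0
```

```bash
python3 st.py
```

```text
t 9.4833 mm [-0.19  0.03 57.52] rot [ -0.1077  -0.0298 -45.0704] F mount [-5.6451  0.4253  0.6272] M [-0.274  -2.2657 -0.0336] w 0.04108826799319888
```

arm_command([
  [-0.005,-0.005,0,0,0,0],
  [-0.005,-0.005,0,0,0,0],
  [-0.005,-0.005,0,0,0,0],
])

```text
time_s: 9.73
ee_pos: [0.5721, -0.0925, 0.2651]
orientation: [[-0.29, 0.887, 0.359], [0.843, 0.059, 0.535], [0.453, 0.457, -0.765]]
wrist_force: [-1.1, -2.7, -2.7]
gripper_width: 0.0412
finger_force: 35.0
```

```bash
python3 st.py
```

```text
t 9.9333 mm [-0.7   0.21 57.44] rot [ -0.1451   0.0188 -45.1081] F mount [-1.5616 -0.2133 -2.545 ] M [-0.0795 -1.2321 -0.0576] w 0.04075346605965492
```

arm_command([
  [-0.004,-0.004,0.01,0,0,0],
  [-0.004,-0.004,0.02,0,0,0],
  [-0.004,-0.004,0.03,0,0,0],
  [-0.004,-0.004,0.04,0,0,0],
  [-0.004,-0.004,0.04,0,0,0],
])

```text
time_s: 10.35
ee_pos: [0.5747, -0.0884, 0.2579]
orientation: [[-0.29, 0.887, 0.359], [0.843, 0.059, 0.535], [0.454, 0.457, -0.765]]
wrist_force: [2.7, 3.2, -0.5]
gripper_width: 0.0414
finger_force: 35.0
```

```bash
python3 st.py
```

```text
t 10.55 mm [-1.48  0.08 48.92] rot [ -0.1319   0.0555 -45.121 ] F mount [4.325  1.5394 2.492 ] M [-0.5859  0.1653 -0.034 ] w 0.041428038750242466
```

arm_command([
  [0.002,0.002,0.01,0,0,0],
  [0.002,0.002,0.02,0,0,0],
  [0.002,0.002,0.03,0,0,0],
  [0.002,0.002,0.04,0,0,0],
  [0.002,0.002,0.04,0,0,0],
])

```text
time_s: 10.97
ee_pos: [0.5772, -0.0842, 0.2515]
orientation: [[-0.289, 0.888, 0.358], [0.843, 0.059, 0.535], [0.454, 0.456, -0.766]]
wrist_force: [2.8, 2.2, -2.7]
gripper_width: 0.0412
finger_force: 35.0
```

```bash
python3 st.py
```

```text
t 11.1667 mm [-1.8  -0.08 40.93] rot [ -0.092    0.0097 -45.0883] F mount [2.307  1.1    3.4239] M [-0.354  -0.4015 -0.0293] w 0.04106287794601977
```

arm_command([
  [0.001,0.001,0.015,0,0,0],
  [0.001,0.001,0.03,0,0,0],
  [0.001,0.001,0.045,0,0,0],
  [0.001,0.001,0.06,0,0,0],
  [0.001,0.001,0.06,0,0,0],
])

```text
time_s: 11.58
ee_pos: [0.5818, -0.0776, 0.2424]
orientation: [[-0.289, 0.888, 0.358], [0.843, 0.059, 0.535], [0.453, 0.456, -0.766]]
wrist_force: [2.8, 3.3, -4.1]
gripper_width: 0.0408
finger_force: 35.0
```

```bash
python3 st.py
```

```text
t 11.7833 mm [-1.42  0.03 28.92] rot [ -0.1013   0.0113 -45.0926] F mount [2.2035 0.276  3.56  ] M [-0.2556 -0.4555 -0.0926] w 0.041352613162076154
```

arm_command([
  [0.001,0.001,0.015,0,0,0],
  [0.001,0.001,0.03,0,0,0],
  [0.001,0.001,0.045,0,0,0],
  [0.001,0.001,0.06,0,0,0],
  [0.001,0.001,0.075,0,0,0],
  [0.001,0.001,0.075,0,0,0],
])

```text
time_s: 12.28
ee_pos: [0.5874, -0.0695, 0.2312]
orientation: [[-0.289, 0.888, 0.358], [0.843, 0.059, 0.534], [0.453, 0.457, -0.766]]
wrist_force: [3.3, 3.0, -3.9]
gripper_width: 0.041
finger_force: 35.0
```

```bash
python3 st.py
```

```text
t 12.4833 mm [-1.18  0.16 13.95] rot [ -0.1131   0.0042 -45.0875] F mount [1.1849 1.0568 4.3676] M [-0.315  -0.5467 -0.0557] w 0.041090919916857004
```

arm_command([
  [0,0,0.008,0,0,0],
  [0,0,0.015,0,0,0],
  [0,0,0.015,0,0,0],
])

```text
time_s: 12.73
ee_pos: [0.5883, -0.0681, 0.2294]
orientation: [[-0.289, 0.888, 0.358], [0.843, 0.059, 0.534], [0.453, 0.457, -0.766]]
wrist_force: [1.4, 1.3, -1.2]
gripper_width: 0.0412
finger_force: 35.0
```

```bash
python3 st.py
```

```text
t 12.9333 mm [-1.15  0.26 11.34] rot [ -0.1307  -0.0078 -45.0889] F mount [ 1.8894 -0.1161  0.4026] M [-0.0775 -0.516  -0.0311] w 0.04106852902055022
```

arm_command([
  [0,0,0.005,0,0,0],
  [0,0,0.01,0,0,0],
  [0,0,0.01,0,0,0],
])

```text
time_s: 13.18
ee_pos: [0.5889, -0.0679, 0.2285]
orientation: [[-0.289, 0.888, 0.359], [0.843, 0.059, 0.534], [0.453, 0.457, -0.766]]
wrist_force: [-7.3, -3.4, 10.0]
gripper_width: 0.041
finger_force: 35.0
```

```bash
python3 st.py
```

```text
t 13.3833 mm [-1.3   0.52 10.29] rot [ -0.1492  -0.0337 -45.0788] F mount [  1.8043  -4.5496 -14.0202] M [ 0.9109 -0.4481 -0.0691] w 0.04150350458616965
```

Contact with the key top at about 10 mm on my scale, pressing with 14 N. I'll ease to about 8 N and turn in small steps.

arm_command([
  [0,0,-0.002,0,0,0],
  [0,0,-0.002,0,0,0.006],
  [0,0,-0.002,0,0,0.012],
  [0,0,-0.002,0,0,0.017],
  [0,0,-0.002,0,0,0.017],
])

```text
time_s: 13.8
ee_pos: [0.5889, -0.0679, 0.2285]
orientation: [[-0.191, 0.914, 0.359], [0.845, -0.033, 0.534], [0.499, 0.405, -0.766]]
wrist_force: [-4.7, -3.0, 6.3]
gripper_width: 0.0408
finger_force: 35.0
```

```bash
python3 st.py
```

```text
t 14.0 mm [-1.32  0.57 10.31] rot [ -0.1609  -0.0338 -39.0129] F mount [  1.6763  -2.6149 -10.3906] M [ 0.5651 -0.5471 -0.0382] w 0.04121363845043953
```

arm_command([
  [0,0,0,0,0,0.006],
  [0,0,0,0,0,0.012],
  [0,0,0,0,0,0.017],
  [0,0,0,0,0,0.017],
])

```text
time_s: 14.33
ee_pos: [0.5889, -0.0679, 0.2284]
orientation: [[-0.094, 0.929, 0.359], [0.837, -0.122, 0.534], [0.539, 0.35, -0.766]]
wrist_force: [-4.2, -2.2, 5.1]
gripper_width: 0.0411
finger_force: 35.0
```

```bash
python3 st.py
```

```text
t 14.5333 mm [-1.35  0.59 10.16] rot [ -0.1644  -0.0252 -32.9444] F mount [ 1.1294 -2.4603 -9.7375] M [ 0.4223 -0.6092 -0.0988] w 0.04126952705498551
```

arm_command([
  [0,0,0,0,0,0.006],
  [0,0,0,0,0,0.012],
  [0,0,0,0,0,0.017],
  [0,0,0,0,0,0.017],
])

```text
time_s: 14.87
ee_pos: [0.5891, -0.0677, 0.2282]
orientation: [[0.005, 0.933, 0.359], [0.819, -0.21, 0.534], [0.573, 0.292, -0.766]]
wrist_force: [-1.0, -0.9, 2.0]
gripper_width: 0.0409
finger_force: 35.0
```

```bash
python3 st.py
```

```text
t 15.0667 mm [-1.22  0.6   9.81] rot [ -0.1677  -0.0034 -26.8329] F mount [ 1.5165  0.0236 -4.5329] M [-0.1441 -0.6308 -0.0451] w 0.04118820105622621
```

arm_command([
  [0,0,0.003,0,0,0],
  [0,0,0.006,0,0,0],
  [0,0,0.006,0,0,0],
])

```text
time_s: 15.32
ee_pos: [0.5892, -0.0664, 0.2269]
orientation: [[0.005, 0.934, 0.358], [0.819, -0.209, 0.535], [0.574, 0.291, -0.766]]
wrist_force: [-0.1, 0.1, -0.5]
gripper_width: 0.041
finger_force: 35.0
```

```bash
python3 st.py
```

```text
t 15.5167 mm [-1.26  0.02  8.23] rot [ -0.0914   0.0199 -26.7342] F mount [ 0.966   0.1456 -0.3466] M [-0.1182 -0.6861 -0.0467] w 0.04108229258168656
```

The slots have dropped over the key. Pressing home now.

arm_command([
  [0,0,0.005,0,0,0.003],
  [0,0,0.01,0,0,0.005],
  [0,0,0.015,0,0,0.005],
  [0,0,0.02,0,0,0.005],
  [0,0,0.02,0,0,0.005],
])

```text
time_s: 15.93
ee_pos: [0.5906, -0.0645, 0.2238]
orientation: [[0.035, 0.933, 0.358], [0.812, -0.235, 0.534], [0.583, 0.272, -0.766]]
wrist_force: [-1.0, 0.1, -2.4]
gripper_width: 0.041
finger_force: 35.0
```

```bash
python3 st.py
```

```text
t 16.1333 mm [-1.45  0.18  4.36] rot [ -0.1081   0.0026 -24.9193] F mount [-0.3508 -0.4804  0.5054] M [-0.0523 -0.97   -0.0442] w 0.040909374673514166
```

arm_command([
  [0,0,0.005,0,0,0],
  [0,0,0.01,0,0,0],
  [0,0,0.013,0,0,0],
  [0,0,0.013,0,0,0],
])

```text
time_s: 16.47
ee_pos: [0.5917, -0.0635, 0.2222]
orientation: [[0.035, 0.933, 0.359], [0.812, -0.235, 0.534], [0.583, 0.273, -0.766]]
wrist_force: [-1.5, -1.8, -0.2]
gripper_width: 0.0411
finger_force: 35.0
```

```bash
python3 st.py
```

```text
t 16.6667 mm [-1.31  0.44  2.12] rot [ -0.1445   0.0011 -24.9227] F mount [-0.5422 -0.5473 -3.8493] M [ 0.1472 -1.1074 -0.0715] w 0.04088995266115602
```

Contact beginning near the expected home (about 1.8). Pressing 0.6 mm more.

arm_command([
  [0,0,0.002,0,0,0],
  [0,0,0.004,0,0,0],
  [0,0,0.004,0,0,0],
])

```text
time_s: 16.92
ee_pos: [0.5918, -0.0635, 0.222]
orientation: [[0.035, 0.933, 0.359], [0.812, -0.236, 0.534], [0.582, 0.273, -0.766]]
wrist_force: [-7.0, -6.1, 7.3]
gripper_width: 0.041
finger_force: 35.0
```

```bash
python3 st.py
python3 - <<'E'
from h import *
im=bot.capture("wrist");cv2.imwrite("pics/w5.png",cv2.convertScaleAbs(cv2.resize(im[200:350,220:420],(800,600),interpolation=cv2.INTER_CUBIC),alpha=1.6))
E
```

```text
t 17.1167 mm [-1.4   0.56  1.95] rot [ -0.1554  -0.0096 -24.9172] F mount [ -0.5775  -3.1327 -13.9675] M [ 0.8865 -1.1142 -0.0579] w 0.04076544069712215
```

View pics/w5.png

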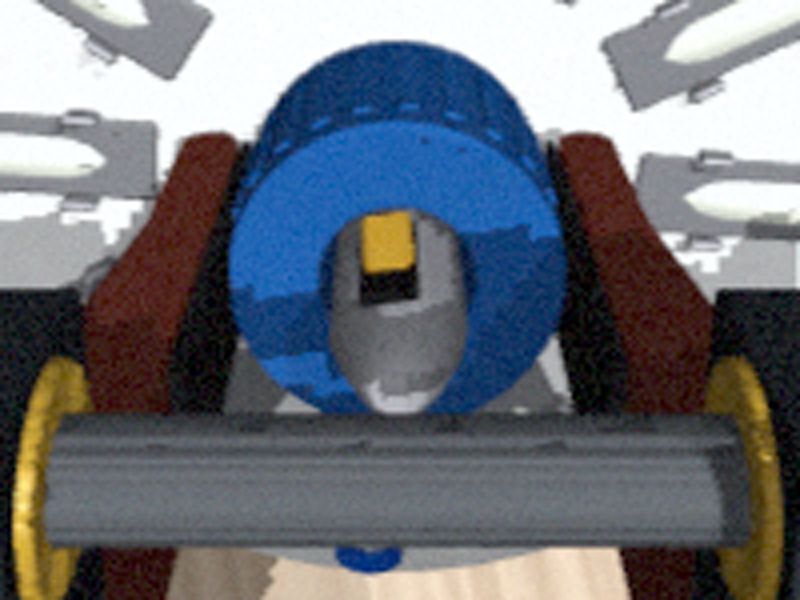

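Wrist view: the brass tongue is at crop px (388,240) with its end right at the bore's rim (about 388,208), so it isn't clear whether it has sprung. I'll work out where it should show.

Run:
```python
from h import *
c=bot.camera_info("wrist");T=np.array(c["T_tool_cam"])
def pr(X):
    x=T[:3,:3].T@(np.array(X)-T[:3,3]);u=np.array([c["fx"]*x[0]/x[2]+c["cx"],c["fy"]*x[1]/x[2]+c["cy"]]);return (u-[220,200])*4
for n,X in dict(bosstop_up=(.021,0,.0555),bosstop_dn=(-.021,0,.0555),bossL=(0,-.021,.0555),bore_up=(.0095,0,.0555),bore_dn=(-.0095,0,.0555),tongue_out=(.012,0,.054),tongue_in=(.0085,0,.054),tongue_in_short2=(.0085,0,.056),tip=(0.0045,0,.0335),tipc=(0,0,.0335),tip_short=(0,0,.0355),shoulder=(.008,0,.0445)).items(): print(n,pr(X))
s=bot.observe();print(s["wrist_force"],s["time_s"])
```

```text
bosstop_up [408.6476 138.3709]
bosstop_dn [407.6767 445.4806]
bossL [237.7299 297.6218]
bore_up [408.3672 227.0753]
bore_dn [407.9284 365.8534]
tongue_out [408.5505 213.431 ]
tongue_in [408.4651 240.163 ]
tongue_in_short2 [408.3033 232.79  ]
tip [410.2739 362.2698]
tipc [410.1337 399.7909]
tip_short [409.9269 389.1717]
shoulder [409.2809 281.9431]
[-6.8997 -5.7539  7.5038] 17.1667
```

arm_command([
  [0,0,-0.002,0,0,0],
  [0,0,-0.002,0,0,0],
])

```text
time_s: 17.33
ee_pos: [0.5917, -0.0635, 0.2221]
orientation: [[0.035, 0.933, 0.359], [0.812, -0.236, 0.534], [0.582, 0.273, -0.766]]
wrist_force: [-5.2, -4.3, 3.1]
gripper_width: 0.0411
finger_force: 35.0
```

arm_command([
  [0,0,0,0,0,0],
  [0,0,0,0,0,0],
  [0,0,0,0,0,0],
  [0,0,0,0,0,0],
  [0,0,0,0,0,0],
  [0,0,0,0,0,0],
], jaw=0.8)

```text
time_s: 17.83
ee_pos: [0.5919, -0.0627, 0.2219]
orientation: [[0.034, 0.933, 0.358], [0.812, -0.235, 0.534], [0.583, 0.273, -0.765]]
wrist_force: [0.3, 1.3, 0.0]
gripper_width: 0.0701
finger_force: 0.0
```

arm_command([
  [0,0,-0.02,0,0,0],
  [0,0,-0.06,0,0,0],
  [0,0,-0.12,0,0,0],
  [0,0,-0.2,0,0,0],
  [0,0,-0.3,0,0,0],
  [0,0,-0.4,0,0,0],
  [0,0,-0.5,0,0,0],
  [0,0,-0.5,0,0,0],
  [0,0,-0.5,0,0,0],
])

```text
time_s: 18.58
ee_pos: [0.5561, -0.1174, 0.2993]
orientation: [[0.035, 0.932, 0.361], [0.813, -0.237, 0.532], [0.581, 0.274, -0.766]]
wrist_force: [-0.1, -0.4, -1.2]
gripper_width: 0.0705
finger_force: 0.0
```

Run:
```python
from h import *
s=bot.observe();print(s["time_s"],s["ee_pos"],s["wrist_force"],s["gripper_width"])
im=bot.capture("wrist");cv2.imwrite("pics/w6full.png",im)
print(proj("wrist",TIP));x,y=proj("wrist",TIP).astype(int)
y=min(max(y,60),340)
a=cv2.resize(im[y-45:y+30,x-50:x+50],(800,600),interpolation=cv2.INTER_CUBIC)
cv2.imwrite("pics/w6.png",cv2.convertScaleAbs(a,alpha=1.4));print(x,y)
```

```text
18.5833 [ 0.5561 -0.1174  0.2993] [-0.1438 -0.3823 -1.1962] 0.07051636077378164
[319.5146 218.7953]
319 218
```

View pics/w6.png

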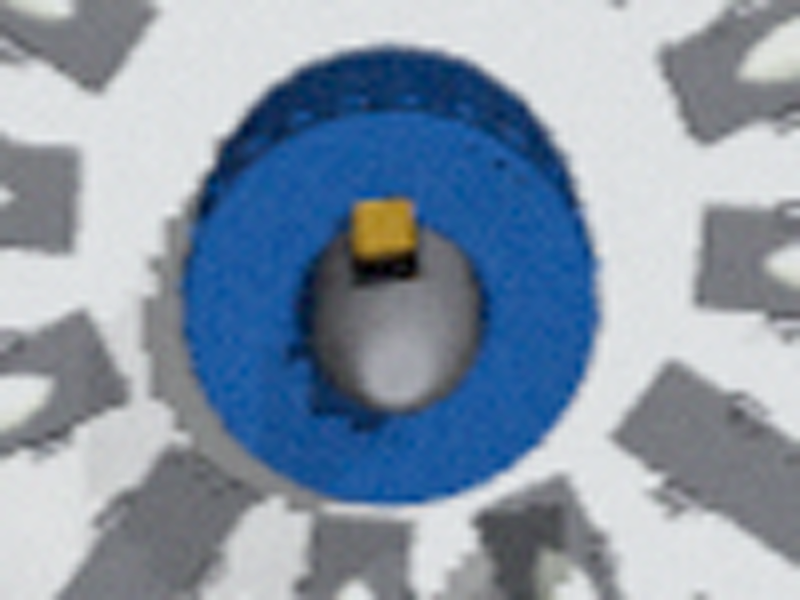

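The last picture shows the drum seated, with the brass tongue at px (385,225) overlapping the blue front face past the bore's rim, so it has sprung out. The gripper is clear of the drum.

```bash
python3 -c "
from rig import bot
print(bot.sign_off())"
```

```text
the job is handed in; nothing more can be done
None
```

The larger tube drum is mounted and keyed on the spindle and pressed home with about 14 N. The last wrist picture shows the brass tongue sprung out in front of it. The gripper has let go and is clear, no other item on the desk was touched, and the job was handed in at about 19 s on the robot's clock.

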